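Return the reagent bottles to their colour-coded spill trays

TASK

The practical is over: stand each of the four reagent bottles upright in the round spill tray of the same colour as its cap, flat on the tray's floor inside the rim. Set them down gently without dropping or knocking over any bottle, and leave the test-tube rack and the mortar where they are.

Things in the scene. Friction and masses are not known exactly. Their poses are not given: they have to be found in the camera images.
- bottle_red: loose closed reagent bottle, round, standing upright: amber glass body 48 mm in diameter with a paper label and a thin red band, a sloping shoulder and a red screw cap (fixed on) on a short neck; 120 mm tall overall, the cap is the top 28 mm and 34 mm in diameter, the neck is 28 mm in diameter and 8 mm high below the cap; 110 to 280 g. Origin: centre of the underside, z up along the bottle
- bottle_yellow: loose closed reagent bottle, round, standing upright: grey plastic body 52 mm in diameter with a paper label and a thin yellow band, a sloping shoulder and a yellow screw cap (fixed on) on a short neck; 105 mm tall overall, the cap is the top 28 mm and 34 mm in diameter, the neck is 28 mm in diameter and 8 mm high below the cap; 110 to 280 g. Origin: centre of the underside, z up along the bottle
- bottle_blue: loose closed reagent bottle, round, standing upright: amber glass body 46 mm in diameter with a paper label and a thin blue band, a sloping shoulder and a blue screw cap (fixed on) on a short neck; 112 mm tall overall, the cap is the top 28 mm and 34 mm in diameter, the neck is 28 mm in diameter and 8 mm high below the cap; 110 to 280 g. Origin: centre of the underside, z up along the bottle
- bottle_white: loose closed reagent bottle, round, standing upright: green glass body 50 mm in diameter with a paper label and a thin white band, a sloping shoulder and a white screw cap (fixed on) on a short neck; 98 mm tall overall, the cap is the top 28 mm and 34 mm in diameter, the neck is 28 mm in diameter and 8 mm high below the cap; 110 to 280 g. Origin: centre of the underside, z up along the bottle
- tray_red: red round spill tray, a shallow dish fixed to the bench: 82 mm outside, 74 mm inside diameter, floor 3 mm thick, rim 10 mm above the bench. Origin: centre of the underside, on the bench, z up
- tray_yellow: yellow round spill tray, a shallow dish fixed to the bench: 82 mm outside, 74 mm inside diameter, floor 3 mm thick, rim 10 mm above the bench. Origin: centre of the underside, on the bench, z up
- tray_blue: blue round spill tray, a shallow dish fixed to the bench: 82 mm outside, 74 mm inside diameter, floor 3 mm thick, rim 10 mm above the bench. Origin: centre of the underside, on the bench, z up
- tray_white: white round spill tray, a shallow dish fixed to the bench: 82 mm outside, 74 mm inside diameter, floor 3 mm thick, rim 10 mm above the bench. Origin: centre of the underside, on the bench, z up
- rack: bystander, to be left alone: dark steel test-tube rack, 200 x 70 x 78 mm, with stoppered glass tubes up to 115 mm high, standing on the robot's right. Origin: centre of the underside, x along its length, z up
- mortar: bystander, to be left alone: dark stone mortar, 92 mm across the mouth and 55 mm high, its pestle leaning out to 90 mm high, standing on the robot's left. Origin: centre of the underside, the pestle leans to +x, z up
Things that resemble listed ones, but are neither listed nor needed, are in the scene too. What is shaped like the bottle_red but pink or turquoise is not meant. Leave any purple look-alike of the bottle_white alone.

How it is judged:
At the end, for the whole second after the job is handed in: Each bottle stands in the tray of its cap's colour: centre within 16 mm of the tray's centre, underside on the tray's floor (1 to 6 mm above the bench), tilted less than 0.08 rad, released and at rest (horizontal distance between bottle_red and tray_red below 0.016 m and z of bottle_red in the frame of tray_red between 0.001 and 0.006 m and angle between each of bottle_red, bottle_yellow, bottle_blue, bottle_white's own z axis and vertical below 0.08 rad and linear speed of each of bottle_red, bottle_yellow, bottle_blue, bottle_white below 0.02 m/s and angular speed of each of bottle_red, bottle_yellow, bottle_blue, bottle_white below 0.2 rad/s and horizontal distance between bottle_yellow and tray_yellow below 0.016 m and z of bottle_yellow in the frame of tray_yellow between 0.001 and 0.006 m and horizontal distance between bottle_blue and tray_blue below 0.016 m and z of bottle_blue in the frame of tray_blue between 0.001 and 0.006 m and horizontal distance between bottle_white and tray_white below 0.016 m and z of bottle_white in the frame of tray_white between 0.001 and 0.006 m); the robot touches nothing.
It fails at once if a bottle is knocked or laid over (tilted more than 45 degrees) (angle between any of bottle_red, bottle_yellow, bottle_blue, bottle_white's own z axis and vertical above 0.785 rad).
It fails at once if a bottle is dropped (falls free, touching nothing, with its foot more than 25 mm above the bench) ((height (world z) of bottle_red above 0.025 m and contact force between bottle_red and anything else below 0.01 N) or (height (world z) of bottle_yellow above 0.025 m and contact force between bottle_yellow and anything else below 0.01 N) or (height (world z) of bottle_blue above 0.025 m and contact force between bottle_blue and anything else below 0.01 N) or (height (world z) of bottle_white above 0.025 m and contact force between bottle_white and anything else below 0.01 N)).
It fails at once if the rack or the mortar is moved by more than 20 mm or tipped (distance of any of rack, mortar from where it was at the start of the episode above 0.02 m or angle between any of rack, mortar's own z axis and vertical above 0.2 rad).
It also fails if it takes over 120 s, if anything falls off the work surface, if the arm or the gripper's body presses on something with over 40 N, if the wrist force passes 120 N, or if a joint passes its speed limit or range.

ROBOT

A 6-joint arm with a two-finger parallel gripper is mounted at the origin on the work surface. World frame = base frame: x ahead of the robot, y to its left, z up, the work surface at z = 0. Lengths are in m, angles in rad, forces in N, time in s.
With the tool pointing down it reaches from about 0.375 to 0.925 m from the base axis. Payload 5.7 kg.
Tool frame: the origin (TCP) lies midway between the tips of the shut fingers; the grasp point (between the pads) lies 19 mm behind it; z points along the fingers, y is the direction in which the jaws open and shut (so a half turn about z gives the same grasp; the last joint's range is limited). The gripper opens to 88 mm and grips with 3 to 60 N. Pads are 20 mm wide; open, the fingers measure 115 mm over their backs; the gripper's body (75 mm by 178 mm) begins 61 mm behind the grasp point.
Start: joints at [-1.402, 0.359, 1.51, -0, 1.272, -0.115], TCP at [0.168, -0.576, 0.223] pointing down, gripper open.
Joint ranges: [-2.97, 2.97], [-1.01, 2.36], [0.21, 2.38], [-0.96, 4.11], [0.2, 2.71], [-2.98, 2.98]. Speed limits (rad/s): [2.39, 2.39, 3.14, 3.14, 3.14, 3.14].

INTERFACE

Orientations are given as a unit quaternion [x, y, z, w].
In Python, from rig import ctrl gives the robot as it stands.
- The arm moves only by the tool apply_moves, never from a script. Its arguments are lists of equal length, an entry for each row: "slide": the shift along the world's x, y, z in mm, a list of three; "turn": the turn about the world's z in rad; "hand": the opening in per cent of the stroke, from 0 (shut) to 100 (fully open). A call has 1 to 12 rows; each row is the pose to reach, as a shift and turn from the pose measured when the call began; what a row does not reach only later rows make up. A row lasts 1/10 s, in which the tool goes at most 50 mm and 8.59 degrees, less where a joint would pass 70% of its speed; a pose out of reach is approached as far as the arm can. A call with a gripper value outside its range is refused whole. The fingers move at their own pace and stop on an object; "newtons" is the grip in N (left out, the last holds). Time passes only in rows, so rows that repeat a pose let the fingers close. It gives the time, the measured TCP pose, the force and the opening at its end, in the units of the state.
- ctrl.observe(): the state, without advancing time (a new reading comes with each control period).
- ctrl.grab_frame(name): name is "side" or "top"; returns a dict with "frame" (420x560x3 uint8, red, green, blue), "range_z" (420x560 float32, m along the optical axis (not along the pixel's ray), 0 where there is no reading), "fx", "fy", "cx", "cy" (pixels), "position" and "orientation" of the camera in the world. Camera axes: x right, y down, z forward; pixel columns grow to the right and rows downward; lengths in m; the calibration is good to about 2 mm. A picture is of the moment at which its call begins.
- ctrl.finish_job(): hands the job in, once; it reports no verdict.
The state is a dict: "time_s": time; "joints": joint angles; "qvel": joint speeds; "joint_torque": joint torques, N m; "ee_pos": TCP position; "ee_rot": TCP orientation; "ft_force": force on the tool from outside, world axes, zero at the start; "wrist_torque": the same for the moment, N m; "width": opening from 0.0 (shut) to 1.0 (fully open).
Only numpy, scipy, OpenCV 4.12 (cv2) and the standard library are available. Lean on these libraries where they do the work, as an engineer would, in place of code of your own. Each camera call takes 0.05 s, during which the arm holds its last target.

## Working session

There is one attempt and no reset: what is moved stays moved. The work goes in short steps, Python scripts to look and compute and a tool call to move; the robot and the scene stay as the last step left them, time stands still between calls to the robot, and variables do not carry over. Pictures are saved under pics/ and viewed, and the job is handed in when it is done.

Besides the shell and the picture viewer there is one more tool, called after "Emit:" by a JSON object that holds its "name" and its "arguments", one argument or row to a line. apply_moves: Moves the arm, as the interface text tells. Its arguments: {"type":"object","properties":{"slide":{"type":"array"},"turn":{"type":"array"},"hand":{"type":"array"},"newtons":{"type":"number"}},"required":["slide","turn","hand"]}

```bash
mkdir -p pics; ls
python3 - <<'E'
from rig import ctrl
import cv2,numpy as np
print(ctrl.observe())
for n in ("side","top"):
    f=ctrl.grab_frame(n)
    cv2.imwrite(f"pics/{n}0.png",f["frame"][:,:,::-1])
    np.savez(f"{n}0.npz",**f)
    print({k:f[k] for k in f if k not in("frame","range_z")})
E
```

```text
pics
{'time_s': 0.0, 'joints': array([-1.40207348e+00,  3.59504015e-01,  1.51143830e+00, -2.70122612e-05,
        1.27251158e+00, -1.15041461e-01]), 'qvel': array([ 9.89009469e-04,  8.49377674e-05,  3.54029233e-05,  1.98660873e-03,
       -9.69915125e-05, -9.32875233e-04]), 'joint_torque': array([ 2.94723541e-03, -5.15368903e+01, -2.70729661e+01,  6.76335138e-02,
        3.52977519e-02, -1.82669773e-04]), 'ee_pos': array([ 0.1678807 , -0.57530165,  0.22180797]), 'ee_rot': array([ 9.89950609e-01,  1.41410484e-01, -3.78768540e-05, -9.29938073e-04]), 'ft_force': array([-0.16411269,  0.02387267,  0.2880252 ]), 'wrist_torque': array([ 0.04082005, -0.01549862, -0.0136196 ]), 'width': 1.002484936471762}
{'fx': 394.12482494257563, 'fy': 394.12482494257563, 'cx': 278.0289992446968, 'cy': 216.23170586493018, 'position': array([0.34895632, 0.9377632 , 0.84374351]), 'orientation': array([-0.1116391 ,  0.89621576, -0.42569218,  0.05585874])}
{'fx': 516.975165620513, 'fy': 516.975165620513, 'cx': 279.1030528510889, 'cy': 203.9402658611696, 'position': array([0.47612562, 0.01539296, 1.60095584]), 'orientation': array([ 0.71739711, -0.69591735,  0.02891914, -0.01428659])}
```

View pics/top0.png

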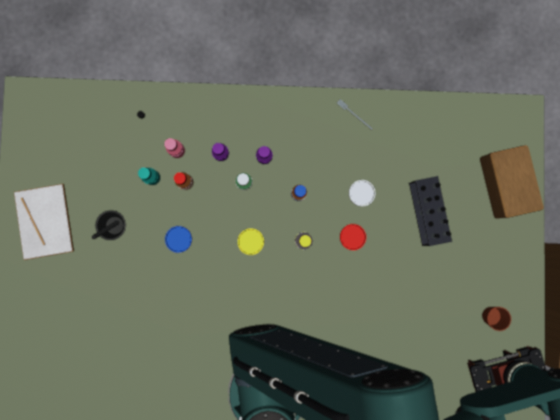

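View pics/side0.png

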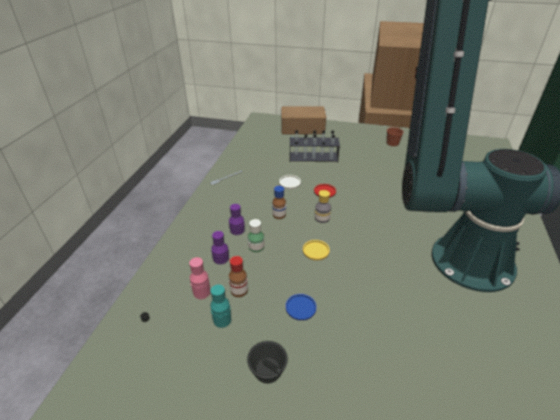

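The top view shows trays at blue (179,239), yellow (250,241), red (353,237) and white (362,193). The caps are red (181,180), white (244,180), blue (300,190) and yellow (305,240). The look-alikes are pink (174,147), turquoise (148,175) and purple (220,151) and (264,155).

```bash
cat > h.py <<'E'
import numpy as np,cv2
from scipy.spatial.transform import Rotation as R
H=dict(red=.120,yellow=.105,blue=.112,white=.098)
def pt(f,u,v,z):
    d=R.from_quat(f["orientation"]).apply([(u-f["cx"])/f["fx"],(v-f["cy"])/f["fy"],1.]); p=f["position"]
    return p+d*(z-p[2])/d[2]
def cloud(f):
    v,u=np.mgrid[0:420,0:560]; z=f["range_z"]
    c=np.stack([(u-f["cx"])/f["fx"]*z,(v-f["cy"])/f["fy"]*z,z],-1)
    return R.from_quat(f["orientation"]).apply(c.reshape(-1,3)).reshape(420,560,3)+f["position"]
def mask(f,c):
    h,s,v=[x.astype(int) for x in cv2.split(cv2.cvtColor(np.ascontiguousarray(f["frame"]),cv2.COLOR_RGB2HSV))]
    m={"red":((h<6)|(h>174))&(s>190)&(v>100),"yellow":(h>24)&(h<34)&(s>170)&(v>110),"blue":(h>105)&(h<125)&(s>150)&(v>80),"white":(s<40)&(v>150)}[c]
    return m.astype(np.uint8)
def blobs(f,c,minA=15):
    P=cloud(f);n,l,st,ce=cv2.connectedComponentsWithStats(mask(f,c))
    out=[]
    for i in range(1,n):
        if st[i,4]>=minA:
            q=P[l==i]; q=q[np.isfinite(q).all(1)]
            out.append((c,st[i,:5].tolist(),ce[i],np.percentile(q[:,2],90),l==i))
    return out
E
python3 - <<'E'
from h import *
for n in("top","side"):
    f=dict(np.load(n+"0.npz"));P=cloud(f)
    for c in H:
        for b in blobs(f,c):
            if b[3]>.3 or b[1][4]>3000: continue
            zz=.010 if b[3]<.03 else H[c]-(0 if n=="top" else .014)
            q=P[b[4]]; top=q[q[:,2]>b[3]-.006]
            print(n,c,b[1],b[2].round(1),"z90 %.3f"%b[3],"ray",pt(f,*b[2],zz)[:2].round(4),"cloudtop",top.mean(0)[:2].round(4),"mid",((top.max(0)+top.min(0))/2)[:2].round(4))
f=dict(np.load("top0.npz"))
cv2.imwrite("pics/top0z.png",cv2.resize(f["frame"][120:270,80:460,::-1],None,fx=2,fy=2,interpolation=cv2.INTER_CUBIC))
P=cloud(f)
# tall things
m=((P[...,2]>.025)&(P[...,2]<.2)).astype(np.uint8)
n,l,st,ce=cv2.connectedComponentsWithStats(m)
for i in range(1,n):
    if st[i,4]>30: 
        q=P[l==i];print(ce[i].round(),q.min(0).round(3),q.max(0).round(3))
E
```

```text
top red [175, 173, 11, 12, 102] [179.9 178. ] z90 0.124 ray [0.6328 0.2726] cloudtop [0.634  0.2724] mid [0.634  0.2722]
top red [341, 225, 24, 25, 475] [352.5 236.7] z90 0.009 ray [ 0.4798 -0.2451] cloudtop [ 0.4781 -0.244 ] mid [ 0.4791 -0.2454]
top yellow [239, 229, 24, 25, 471] [250.3 241.2] z90 0.009 ray [0.4568 0.0688] cloudtop [0.4562 0.0682] mid [0.4574 0.0596]
top yellow [300, 236, 10, 10, 73] [304.5 240.6] z90 0.110 ray [ 0.4644 -0.0907] cloudtop [ 0.4636 -0.0905] mid [ 0.4646 -0.0907]
top blue [295, 186, 11, 11, 93] [299.8 190.6] z90 0.117 ray [ 0.6082 -0.0727] cloudtop [ 0.6088 -0.0734] mid [ 0.6084 -0.0733]
top blue [165, 227, 26, 25, 513] [177.9 238.9] z90 0.011 ray [0.4574 0.2902] cloudtop [0.457 0.287] mid [0.4571 0.1723]
top white [237, 173, 12, 12, 112] [242.5 178.5] z90 0.103 ray [0.6396 0.0946] cloudtop [0.6375 0.0922] mid [0.5659 0.0616]
top white [349, 180, 27, 27, 567] [361.9 192.6] z90 0.011 ray [ 0.617  -0.2714] cloudtop [ 0.6182 -0.269 ] mid [ 0.5664 -0.1487]
side blue [275, 187, 8, 6, 37] [278.7 189.1] z90 0.113 ray [ 0.6123 -0.0856] cloudtop [ 0.6078 -0.06
[... 1919 characters left out ...]
 [0.708 0.279 0.025] [0.754 0.326 0.129]
[220. 151.] [0.703 0.144 0.029] [0.751 0.192 0.111]
[512. 182.] [ 0.552 -0.797  0.025] [ 0.769 -0.636  0.103]
[264. 154.] [0.699 0.01  0.025] [0.74  0.059 0.107]
[149. 175.] [0.621 0.351 0.025] [0.669 0.397 0.127]
[183. 180.] [0.61  0.249 0.029] [0.657 0.292 0.129]
[244. 181.] [0.615 0.069 0.027] [0.665 0.117 0.108]
[433. 210.] [ 0.461 -0.528  0.028] [ 0.671 -0.417  0.122]
[299. 192.] [ 0.587 -0.095  0.026] [ 0.632 -0.051  0.122]
[108. 225.] [0.451 0.439 0.025] [0.538 0.527 0.092]
[304. 240.] [ 0.441 -0.117  0.034] [ 0.49  -0.067  0.112]
[499. 318.] [ 0.216 -0.718  0.025] [ 0.287 -0.643  0.068]
[238. 410.] [-0.042  0.075  0.026] [-0.025  0.097  0.118]
```

View pics/top0z.png

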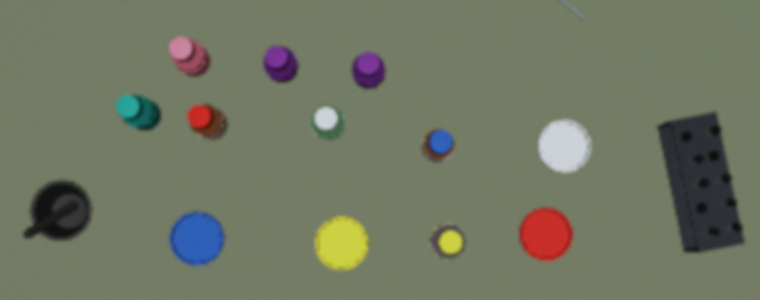

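Emit:
{"name": "apply_moves", "arguments": {
  "slide": [
    [296, 484, 0],
    [296, 484, 0],
    [296, 484, 0],
    [296, 484, 0],
    [296, 484, 0],
    [296, 484, 0],
    [296, 484, 0],
    [296, 484, 0],
    [296, 484, 0],
    [296, 484, 0],
    [296, 484, 0],
    [296, 484, 0]
  ],
  "turn": [0, 0, 0, 0, 0, 0, 0, 0, 0, 0, 0, 0],
  "hand": [100, 100, 100, 100, 100, 100, 100, 100, 100, 100, 100, 100],
  "newtons": 35
}}

```text
time_s: 1.3
ee_pos: [0.4653, -0.0877, 0.2218]
ee_rot: [0.99, 0.143, 0.0, -0.001]
ft_force: [1.0, -1.4, 0.6]
width: 1.003
```

Emit:
{"name": "apply_moves", "arguments": {
  "slide": [
    [-1, -3, -30],
    [-1, -3, -60],
    [-1, -3, -90],
    [-1, -3, -115],
    [-1, -3, -135],
    [-1, -3, -148],
    [-1, -3, -148],
    [-1, -3, -148],
    [-1, -3, -148],
    [-1, -3, -148],
    [-1, -3, -148],
    [-1, -3, -148]
  ],
  "turn": [0, 0, 0, 0, 0, 0, 0, 0, 0, 0, 0, 0],
  "hand": [100, 100, 100, 100, 100, 100, 100, 70, 55, 45, 35, 30]
}}

```text
time_s: 2.5
ee_pos: [0.4646, -0.0908, 0.0742]
ee_rot: [0.99, 0.143, 0.001, -0.001]
ft_force: [-0.9, 0.1, 0.3]
width: 0.581
```

Emit:
{"name": "apply_moves", "arguments": {
  "slide": [
    [0, 0, 0],
    [0, 0, 0],
    [0, 0, 0],
    [0, 0, 0],
    [0, 0, 0],
    [0, 0, 0]
  ],
  "turn": [0, 0, 0, 0, 0, 0],
  "hand": [20, 20, 20, 20, 20, 20]
}}

```text
time_s: 3.1
ee_pos: [0.4647, -0.0908, 0.0743]
ee_rot: [0.99, 0.143, 0.001, -0.001]
ft_force: [-0.6, -0.2, 0.6]
width: 0.383
```

Emit:
{"name": "apply_moves", "arguments": {
  "slide": [
    [0, 0, 0],
    [0, 0, 5],
    [0, 0, 15],
    [0, 0, 25],
    [0, 0, 35],
    [0, 0, 40],
    [0, 0, 40]
  ],
  "turn": [0, 0, 0, 0, 0, 0, 0],
  "hand": [0, 0, 0, 0, 0, 0, 0]
}}

```text
time_s: 3.8
ee_pos: [0.4654, -0.0911, 0.1154]
ee_rot: [0.99, 0.143, 0.002, -0.001]
ft_force: [0.0, 0.8, -1.3]
width: 0.381
```

```bash
cat > snap.py <<'E'
import sys
from rig import ctrl
from h import *
t=sys.argv[1]
im=[]
for n in("side","top"):
    f=ctrl.grab_frame(n); np.savez(f"{n}{t}.npz",**f)
    a=f["frame"][130:390,170:370] if n=="side" else f["frame"][120:270,80:460]
    im.append(cv2.resize(a,None,fx=2 if n=="side" else 1,fy=2 if n=="side" else 1,interpolation=cv2.INTER_CUBIC))
cv2.imwrite(f"pics/s{t}.png",im[0][:,:,::-1]);
if len(sys.argv)>2: cv2.imwrite(f"pics/t{t}.png",cv2.resize(im[1][:,:,::-1],None,fx=2,fy=2))
s=ctrl.observe();print(s["time_s"],s["ee_pos"].round(4),s["ft_force"].round(2),s["width"])
E
python3 snap.py 1
```

```text
3.9 [ 0.4647 -0.0908  0.1144] [-0.2  -0.34 -0.92] 0.3799615480899023
```

View pics/s1.png

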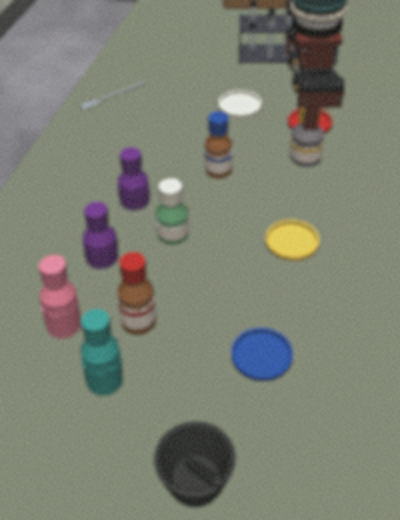

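The gripped bottle, at about (306,140) in this crop, is off the bench and hangs straight. Carrying it to the yellow tray.

Emit:
{"name": "apply_moves", "arguments": {
  "slide": [
    [-1, 20, 0],
    [-2, 45, 0],
    [-4, 70, 0],
    [-5, 95, 0],
    [-6, 120, 0],
    [-7, 140, 0],
    [-8, 152, 0],
    [-8, 159, 0],
    [-8, 159, 0],
    [-8, 159, -12],
    [-8, 159, -22],
    [-8, 159, -28]
  ],
  "turn": [0, 0, 0, 0, 0, 0, 0, 0, 0, 0, 0, 0],
  "hand": [0, 0, 0, 0, 0, 0, 0, 0, 0, 0, 0, 0]
}}

```text
time_s: 5.1
ee_pos: [0.4562, 0.0675, 0.0855]
ee_rot: [0.99, 0.143, 0.0, -0.001]
ft_force: [0.4, 0.4, -1.2]
width: 0.378
```

```bash
python3 snap.py 2 t
```

```text
5.2 [0.4559 0.0677 0.0855] [-0.29 -0.02 -1.79] 0.3807416251396941
```

View pics/s2.png

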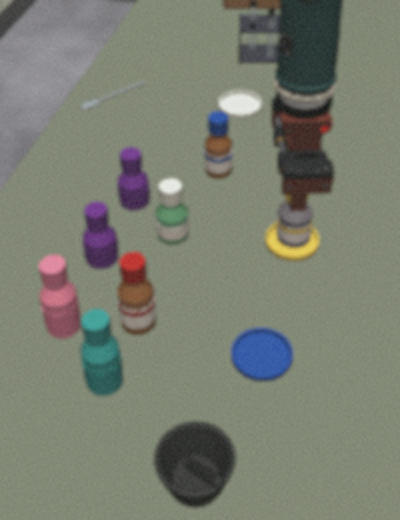

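View pics/t2.png

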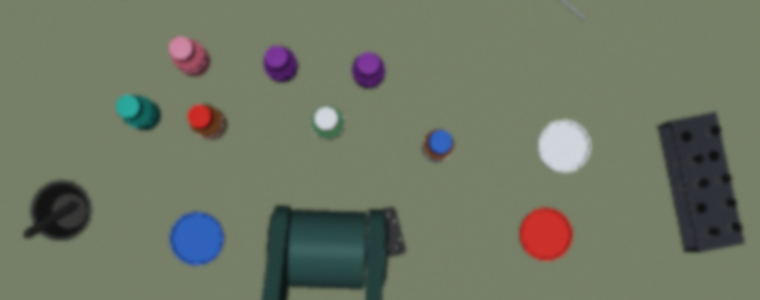

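The side crop shows the bottle centred over the yellow tray at (293,237). Setting it down.

Emit:
{"name": "apply_moves", "arguments": {
  "slide": [
    [0, 0, -4],
    [0, 0, -7],
    [0, 0, -9],
    [0, 0, -9],
    [0, 0, -9]
  ],
  "turn": [0, 0, 0, 0, 0],
  "hand": [0, 0, 0, 0, 0]
}}

```text
time_s: 5.7
ee_pos: [0.4564, 0.0672, 0.077]
ee_rot: [0.99, 0.143, 0.0, -0.001]
ft_force: [-1.4, -2.9, 5.2]
width: 0.381
```

Emit:
{"name": "apply_moves", "arguments": {
  "slide": [
    [0, 0, 0],
    [0, 0, 0],
    [0, 0, 0],
    [0, 0, 0],
    [0, 0, 0],
    [0, 0, 0],
    [0, 0, 10],
    [0, 0, 30],
    [0, 0, 60],
    [0, 0, 100],
    [0, 0, 130],
    [0, 0, 130]
  ],
  "turn": [0, 0, 0, 0, 0, 0, 0, 0, 0, 0, 0, 0],
  "hand": [45, 55, 70, 80, 90, 90, 90, 90, 90, 90, 90, 90]
}}

```text
time_s: 6.9
ee_pos: [0.4596, 0.0673, 0.2117]
ee_rot: [0.99, 0.143, 0.005, -0.0]
ft_force: [0.1, -0.0, -0.7]
width: 0.9
```

```bash
python3 snap.py 3
```

```text
7.0 [0.4568 0.0672 0.2079] [-0.06  0.29  0.05] 0.9002144614668887
```

View pics/s3.png

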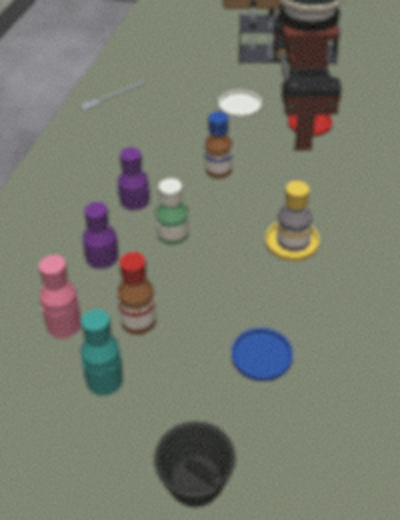

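The yellow bottle stands upright in its tray at (294,222). White bottle next.

Emit:
{"name": "apply_moves", "arguments": {
  "slide": [
    [45, 7, 0],
    [90, 14, 0],
    [135, 20, 0],
    [165, 25, 0],
    [182, 27, 0],
    [182, 27, 0],
    [182, 27, -30],
    [182, 27, -65],
    [182, 27, -100],
    [182, 27, -125],
    [182, 27, -141],
    [182, 27, -141]
  ],
  "turn": [0, 0, 0, 0, 0, 0, 0, 0, 0, 0, 0, 0],
  "hand": [100, 100, 100, 100, 100, 100, 100, 100, 100, 100, 100, 100]
}}

```text
time_s: 8.2
ee_pos: [0.6341, 0.0939, 0.0634]
ee_rot: [0.99, 0.143, -0.003, -0.001]
ft_force: [-0.9, -0.5, 0.1]
width: 1.001
```

Emit:
{"name": "apply_moves", "arguments": {
  "slide": [
    [0, 0, 0],
    [0, 0, 0],
    [0, 0, 0],
    [0, 0, 0],
    [0, 0, 0],
    [0, 0, 0],
    [0, 0, 0],
    [0, 0, 0],
    [0, 0, 0],
    [0, 0, 0]
  ],
  "turn": [0, 0, 0, 0, 0, 0, 0, 0, 0, 0],
  "hand": [75, 60, 50, 40, 30, 20, 0, 0, 0, 0]
}}

```text
time_s: 9.2
ee_pos: [0.6342, 0.0939, 0.0635]
ee_rot: [0.99, 0.143, -0.003, -0.001]
ft_force: [0.2, 0.4, 1.3]
width: 0.382
```

Emit:
{"name": "apply_moves", "arguments": {
  "slide": [
    [0, 0, 5],
    [0, 0, 20],
    [0, 0, 45],
    [0, 0, 75],
    [0, 0, 105],
    [0, 0, 130],
    [0, 0, 140],
    [0, 0, 140],
    [0, -20, 140],
    [-1, -45, 140],
    [-3, -75, 140],
    [-5, -105, 140]
  ],
  "turn": [0, 0, 0, 0, 0, 0, 0, 0, 0, 0, 0, 0],
  "hand": [0, 0, 0, 0, 0, 0, 0, 0, 0, 0, 0, 0]
}}

```text
time_s: 10.4
ee_pos: [0.6278, -0.0117, 0.2015]
ee_rot: [0.99, 0.143, -0.004, -0.001]
ft_force: [-0.4, 0.7, -1.5]
width: 0.383
```

Emit:
{"name": "apply_moves", "arguments": {
  "slide": [
    [-2, -30, 0],
    [-4, -60, 0],
    [-6, -90, 0],
    [-8, -120, 0],
    [-9, -150, 0],
    [-10, -180, 0],
    [-11, -210, 0],
    [-13, -235, 0],
    [-14, -252, 0],
    [-14, -259, 0],
    [-14, -259, 0],
    [-14, -259, 0]
  ],
  "turn": [0, 0, 0, 0, 0, 0, 0, 0, 0, 0, 0, 0],
  "hand": [0, 0, 0, 0, 0, 0, 0, 0, 0, 0, 0, 0]
}}

```text
time_s: 11.6
ee_pos: [0.6137, -0.2695, 0.2011]
ee_rot: [0.99, 0.143, -0.004, -0.002]
ft_force: [0.5, 0.3, -1.8]
width: 0.384
```

Emit:
{"name": "apply_moves", "arguments": {
  "slide": [
    [0, -1, -15],
    [0, -1, -40],
    [0, -1, -65],
    [0, -1, -90],
    [0, -1, -110],
    [0, -1, -120],
    [0, -1, -124],
    [0, -1, -124]
  ],
  "turn": [0, 0, 0, 0, 0, 0, 0, 0],
  "hand": [0, 0, 0, 0, 0, 0, 0, 0]
}}

```text
time_s: 12.4
ee_pos: [0.6137, -0.2701, 0.0768]
ee_rot: [0.99, 0.144, -0.005, -0.002]
ft_force: [0.1, -0.3, -1.1]
width: 0.381
```

```bash
python3 snap.py 4 t
python3 - <<'E'
from h import *
f=np.load("side4.npz");g=np.load("top4.npz")
a=cv2.resize(f["frame"][130:240,230:350,::-1],(480,440),interpolation=cv2.INTER_CUBIC)
b=cv2.resize(g["frame"][120:270,300:403,::-1],(302,440),interpolation=cv2.INTER_CUBIC)
cv2.imwrite("pics/z4.png",np.hstack([a,b]))
E
```

```text
12.5 [ 0.6145 -0.2708  0.0781] [ 0.61  0.62 -2.14] 0.38668231170014566
```

View pics/z4.png

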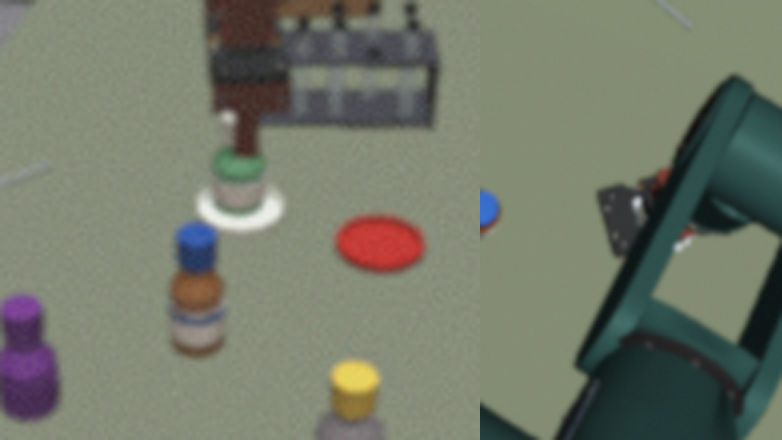

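The white bottle sits at (240,185) in this view, centred over the white tray at (240,207). Lowering it.

Emit:
{"name": "apply_moves", "arguments": {
  "slide": [
    [0, 0, -4],
    [0, 0, -8],
    [0, 0, -11],
    [0, 0, -12],
    [0, 0, -12]
  ],
  "turn": [0, 0, 0, 0, 0],
  "hand": [0, 0, 0, 0, 0]
}}

```text
time_s: 13.0
ee_pos: [0.6146, -0.2708, 0.0665]
ee_rot: [0.99, 0.144, -0.004, -0.001]
ft_force: [-0.3, 0.6, 1.9]
width: 0.379
```

Emit:
{"name": "apply_moves", "arguments": {
  "slide": [
    [0, 0, 0],
    [0, 0, 0],
    [0, 0, 0],
    [0, 0, 0],
    [0, 0, 0],
    [0, 0, 0],
    [0, 0, 10],
    [0, 0, 30],
    [0, 0, 60],
    [0, 0, 100],
    [0, 0, 135],
    [0, 0, 135]
  ],
  "turn": [0, 0, 0, 0, 0, 0, 0, 0, 0, 0, 0, 0],
  "hand": [45, 55, 70, 80, 90, 90, 90, 90, 90, 90, 90, 90]
}}

```text
time_s: 14.2
ee_pos: [0.618, -0.2727, 0.2085]
ee_rot: [0.99, 0.144, 0.001, 0.002]
ft_force: [-0.3, -0.9, 0.3]
width: 0.903
```

```bash
python3 snap.py 5
```

```text
14.3 [ 0.6152 -0.2711  0.2031] [-0.84 -0.14  0.05] 0.9023653752934254
```

View pics/s5.png

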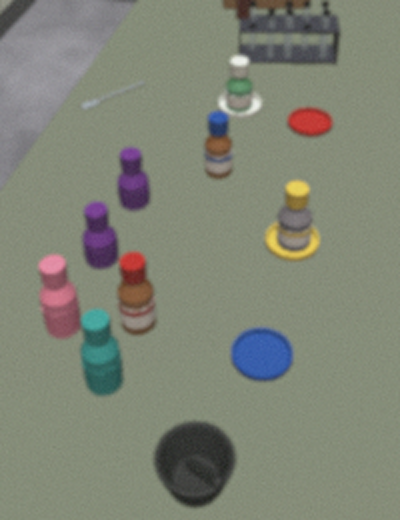

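White is upright in its tray at (239,92). Blue next.

Emit:
{"name": "apply_moves", "arguments": {
  "slide": [
    [-2, 45, 0],
    [-4, 90, 0],
    [-6, 135, 0],
    [-7, 175, 0],
    [-7, 198, 0],
    [-7, 198, 0],
    [-7, 198, -30],
    [-7, 198, -65],
    [-7, 198, -95],
    [-7, 198, -115],
    [-7, 198, -122],
    [-7, 198, -122]
  ],
  "turn": [0, 0, 0, 0, 0, 0, 0, 0, 0, 0, 0, 0],
  "hand": [100, 100, 100, 100, 100, 100, 100, 100, 100, 100, 100, 100]
}}

```text
time_s: 15.5
ee_pos: [0.6069, -0.0736, 0.0794]
ee_rot: [0.99, 0.143, -0.004, -0.001]
ft_force: [-0.6, -0.2, -0.8]
width: 0.998
```

Emit:
{"name": "apply_moves", "arguments": {
  "slide": [
    [0, 0, 0],
    [0, 0, 0],
    [0, 0, 0],
    [0, 0, 0],
    [0, 0, 0],
    [0, 0, 0],
    [0, 0, 0],
    [0, 0, 0],
    [0, 0, 0],
    [0, 0, 0]
  ],
  "turn": [0, 0, 0, 0, 0, 0, 0, 0, 0, 0],
  "hand": [75, 60, 50, 40, 30, 20, 0, 0, 0, 0]
}}

```text
time_s: 16.5
ee_pos: [0.6069, -0.0737, 0.0794]
ee_rot: [0.99, 0.143, -0.004, -0.001]
ft_force: [0.0, -0.2, 0.3]
width: 0.387
```

Emit:
{"name": "apply_moves", "arguments": {
  "slide": [
    [0, 0, 5],
    [0, 0, 20],
    [0, 0, 45],
    [0, 0, 75],
    [0, 0, 105],
    [0, 0, 130],
    [0, 0, 140],
    [0, 0, 140],
    [-6, 15, 140],
    [-16, 38, 140],
    [-28, 68, 140],
    [-40, 98, 140]
  ],
  "turn": [0, 0, 0, 0, 0, 0, 0, 0, 0, 0, 0, 0],
  "hand": [0, 0, 0, 0, 0, 0, 0, 0, 0, 0, 0, 0]
}}

```text
time_s: 17.7
ee_pos: [0.5644, 0.0261, 0.2172]
ee_rot: [0.99, 0.143, -0.006, -0.002]
ft_force: [0.4, 0.3, -2.0]
width: 0.382
```

Remaining shift to (0.456, 0.292) is -108, +266.

Emit:
{"name": "apply_moves", "arguments": {
  "slide": [
    [-12, 30, 0],
    [-24, 60, 0],
    [-36, 90, 0],
    [-49, 120, 0],
    [-61, 150, 0],
    [-73, 180, 0],
    [-85, 210, 0],
    [-97, 238, 0],
    [-105, 258, 0],
    [-108, 266, 0],
    [-108, 266, 0],
    [-108, 266, 0]
  ],
  "turn": [0, 0, 0, 0, 0, 0, 0, 0, 0, 0, 0, 0],
  "hand": [0, 0, 0, 0, 0, 0, 0, 0, 0, 0, 0, 0]
}}

```text
time_s: 18.9
ee_pos: [0.4559, 0.2915, 0.2164]
ee_rot: [0.99, 0.143, -0.007, -0.001]
ft_force: [-0.1, 0.2, -1.4]
width: 0.379
```

Emit:
{"name": "apply_moves", "arguments": {
  "slide": [
    [0, 0, -15],
    [0, 0, -40],
    [0, 0, -65],
    [0, 0, -90],
    [0, 0, -110],
    [0, 0, -119],
    [0, 0, -122],
    [0, 0, -122]
  ],
  "turn": [0, 0, 0, 0, 0, 0, 0, 0],
  "hand": [0, 0, 0, 0, 0, 0, 0, 0]
}}

```text
time_s: 19.7
ee_pos: [0.4564, 0.2911, 0.0946]
ee_rot: [0.99, 0.143, -0.007, -0.001]
ft_force: [-0.3, 0.4, -1.7]
width: 0.383
```

```bash
python3 snap.py 6
```

```text
19.8 [0.4568 0.2916 0.0953] [-0.46  0.25 -1.61] 0.38316593006961863
```

View pics/s6.png

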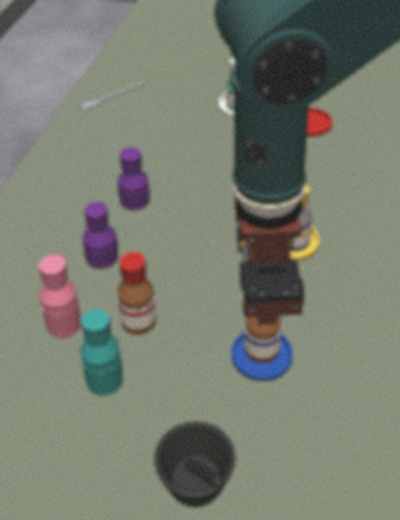

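The blue bottle is centred over the blue tray at (262,352).

Emit:
{"name": "apply_moves", "arguments": {
  "slide": [
    [0, 0, -5],
    [0, 0, -9],
    [0, 0, -12],
    [0, 0, -13],
    [0, 0, -13],
    [0, 0, -13]
  ],
  "turn": [0, 0, 0, 0, 0, 0],
  "hand": [0, 0, 0, 0, 0, 0]
}}

```text
time_s: 20.4
ee_pos: [0.4568, 0.2916, 0.0824]
ee_rot: [0.99, 0.143, -0.006, -0.002]
ft_force: [0.3, -1.1, -0.4]
width: 0.383
```

Force has dropped from -1.7 to about 0, so the bottle is bearing on the tray. One more millimetre, then release.

Emit:
{"name": "apply_moves", "arguments": {
  "slide": [
    [0, 0, -1],
    [0, 0, -1],
    [0, 0, -1],
    [0, 0, -1],
    [0, 0, -1],
    [0, 0, -1],
    [0, 0, 10],
    [0, 0, 30],
    [0, 0, 60],
    [0, 0, 95],
    [0, 0, 120],
    [0, 0, 120]
  ],
  "turn": [0, 0, 0, 0, 0, 0, 0, 0, 0, 0, 0, 0],
  "hand": [0, 45, 60, 75, 90, 90, 90, 90, 90, 90, 90, 90]
}}

```text
time_s: 21.6
ee_pos: [0.4593, 0.2928, 0.2069]
ee_rot: [0.99, 0.143, -0.002, -0.003]
ft_force: [0.2, -0.1, -0.3]
width: 0.901
```

```bash
python3 snap.py 7
```

```text
21.7 [0.457  0.2917 0.2031] [-0.04  0.47  0.09] 0.9001062054407248
```

View pics/s7.png

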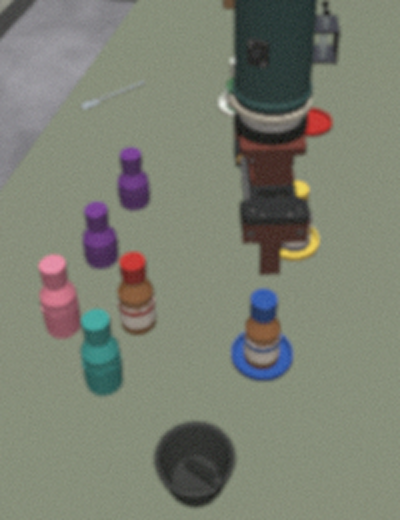

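Blue is upright in its tray at (263,345). Red next.

Emit:
{"name": "apply_moves", "arguments": {
  "slide": [
    [40, -4, 0],
    [85, -9, 0],
    [130, -14, 0],
    [160, -18, 0],
    [176, -20, 0],
    [176, -20, 0],
    [176, -20, -25],
    [176, -20, -55],
    [176, -20, -85],
    [176, -20, -105],
    [176, -20, -114],
    [176, -20, -114]
  ],
  "turn": [0, 0, 0, 0, 0, 0, 0, 0, 0, 0, 0, 0],
  "hand": [100, 100, 100, 100, 100, 100, 100, 100, 100, 100, 100, 100]
}}

```text
time_s: 22.9
ee_pos: [0.6305, 0.2714, 0.0872]
ee_rot: [0.99, 0.143, -0.008, -0.001]
ft_force: [-0.3, -0.4, -0.1]
width: 1.002
```

Emit:
{"name": "apply_moves", "arguments": {
  "slide": [
    [0, 0, 0],
    [0, 0, 0],
    [0, 0, 0],
    [0, 0, 0],
    [0, 0, 0],
    [0, 0, 0],
    [0, 0, 0],
    [0, 0, 0],
    [0, 0, 0],
    [0, 0, 0]
  ],
  "turn": [0, 0, 0, 0, 0, 0, 0, 0, 0, 0],
  "hand": [75, 60, 50, 40, 30, 20, 0, 0, 0, 0]
}}

```text
time_s: 23.9
ee_pos: [0.6305, 0.2715, 0.0872]
ee_rot: [0.99, 0.143, -0.008, -0.001]
ft_force: [-0.1, -0.0, 0.4]
width: 0.381
```

Emit:
{"name": "apply_moves", "arguments": {
  "slide": [
    [0, 0, 5],
    [0, 0, 20],
    [0, 0, 45],
    [0, 0, 75],
    [0, 0, 105],
    [0, 0, 130],
    [0, 0, 140],
    [0, 0, 140],
    [-5, -17, 140],
    [-13, -44, 140],
    [-22, -74, 140],
    [-31, -105, 140]
  ],
  "turn": [0, 0, 0, 0, 0, 0, 0, 0, 0, 0, 0, 0],
  "hand": [0, 0, 0, 0, 0, 0, 0, 0, 0, 0, 0, 0]
}}

```text
time_s: 25.1
ee_pos: [0.5973, 0.1645, 0.225]
ee_rot: [0.99, 0.143, -0.01, -0.001]
ft_force: [0.4, -0.0, -2.6]
width: 0.379
```

Emit:
{"name": "apply_moves", "arguments": {
  "slide": [
    [-9, -30, 0],
    [-18, -62, 0],
    [-28, -94, 0],
    [-38, -128, 0],
    [-48, -162, 0],
    [-58, -196, 0],
    [-68, -230, 0],
    [-78, -264, 0],
    [-88, -298, 0],
    [-97, -330, 0],
    [-105, -355, 0],
    [-108, -365, 0]
  ],
  "turn": [0, 0, 0, 0, 0, 0, 0, 0, 0, 0, 0, 0],
  "hand": [0, 0, 0, 0, 0, 0, 0, 0, 0, 0, 0, 0]
}}

```text
time_s: 26.3
ee_pos: [0.4867, -0.2024, 0.2234]
ee_rot: [0.99, 0.142, -0.011, -0.002]
ft_force: [0.2, 0.0, -1.9]
width: 0.382
```

Emit:
{"name": "apply_moves", "arguments": {
  "slide": [
    [-5, -20, 0],
    [-9, -38, 0],
    [-10, -43, 0],
    [-10, -43, 0],
    [-10, -43, -15],
    [-10, -43, -40],
    [-10, -43, -65],
    [-10, -43, -90],
    [-10, -43, -110],
    [-10, -43, -118],
    [-10, -43, -121],
    [-10, -43, -121]
  ],
  "turn": [0, 0, 0, 0, 0, 0, 0, 0, 0, 0, 0, 0],
  "hand": [0, 0, 0, 0, 0, 0, 0, 0, 0, 0, 0, 0]
}}

```text
time_s: 27.5
ee_pos: [0.477, -0.2449, 0.1026]
ee_rot: [0.99, 0.142, -0.011, -0.002]
ft_force: [-0.2, 0.4, -1.3]
width: 0.385
```

```bash
python3 snap.py 8;  python3 - <<'E'
from h import *
f=np.load("side8.npz")
cv2.imwrite("pics/z8.png",cv2.resize(f["frame"][130:260,230:370,::-1],(560,520),interpolation=cv2.INTER_CUBIC))
E
```

```text
27.6 [ 0.4775 -0.2456  0.1033] [-0.58 -0.12 -0.69] 0.382088004735406
```

View pics/z8.png

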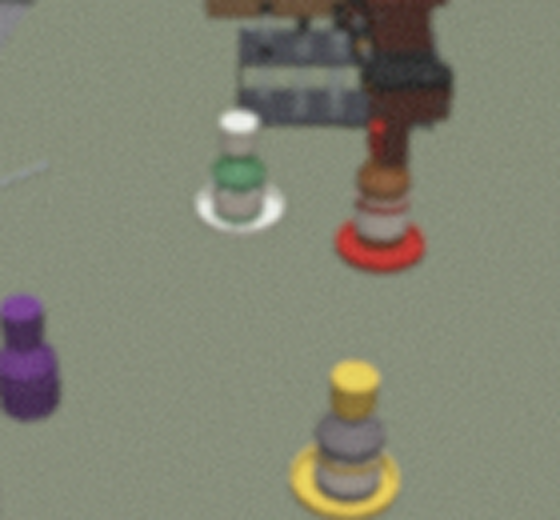

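The red bottle at (382,205) is centred over the red tray at (380,245), about 13 mm above its floor.

Emit:
{"name": "apply_moves", "arguments": {
  "slide": [
    [0, 0, -5],
    [0, 0, -9],
    [0, 0, -12],
    [0, 0, -14],
    [0, 0, -14],
    [0, 0, -14]
  ],
  "turn": [0, 0, 0, 0, 0, 0],
  "hand": [0, 0, 0, 0, 0, 0]
}}

```text
time_s: 28.2
ee_pos: [0.4776, -0.2456, 0.0902]
ee_rot: [0.99, 0.142, -0.01, -0.001]
ft_force: [-2.9, 1.2, 8.4]
width: 0.381
```

Emit:
{"name": "apply_moves", "arguments": {
  "slide": [
    [0, 0, 0],
    [0, 0, 0],
    [0, 0, 0],
    [0, 0, 0],
    [0, 0, 0],
    [0, 0, 0],
    [0, 0, 10],
    [0, 0, 30],
    [0, 0, 60],
    [0, 0, 95],
    [0, 0, 130],
    [0, 0, 130]
  ],
  "turn": [0, 0, 0, 0, 0, 0, 0, 0, 0, 0, 0, 0],
  "hand": [45, 55, 70, 80, 90, 90, 90, 90, 90, 90, 90, 90]
}}

```text
time_s: 29.4
ee_pos: [0.4805, -0.2475, 0.2258]
ee_rot: [0.99, 0.142, -0.007, 0.002]
ft_force: [1.4, -0.5, 0.5]
width: 0.901
```

Emit:
{"name": "apply_moves", "arguments": {
  "slide": [
    [-20, -40, 0],
    [-50, -80, 0],
    [-80, -120, 0],
    [-110, -165, 0],
    [-140, -210, 0],
    [-170, -250, 0],
    [-200, -290, 0],
    [-200, -290, 0],
    [-200, -290, 0],
    [-200, -290, 0]
  ],
  "turn": [0, 0, 0, 0, 0, 0, 0, 0, 0, 0],
  "hand": [90, 90, 90, 90, 90, 90, 90, 90, 90, 90]
}}

```text
time_s: 30.4
ee_pos: [0.2808, -0.5362, 0.2254]
ee_rot: [0.99, 0.142, -0.007, 0.001]
ft_force: [-0.1, 0.5, 0.2]
width: 0.902
```

```bash
python3 snap.py 9 t;  python3 - <<'E'
from h import *
for n in("top","side"):
    f=dict(np.load(n+"9.npz"));P=cloud(f)
    for c in H:
        for b in blobs(f,c):
            if b[3]>.15 or b[3]<0 or b[1][4]>3000: continue
            print(n,c,b[1],"z90 %.3f"%b[3],"ray cap",pt(f,*b[2],H[c]+.003)[:2].round(4),"ray tray",pt(f,*b[2],.01)[:2].round(4))
E
```

```text
30.5 [ 0.2815 -0.5358  0.2257] [-0.17  0.77 -0.36] 0.8998766006851298
top red [341, 225, 24, 25, 328] z90 0.125 ray cap [ 0.479  -0.2303] ray tray [ 0.4792 -0.2491]
top yellow [239, 229, 24, 25, 127] z90 0.012 ray cap [0.4622 0.0673] ray tray [0.4613 0.0707]
top yellow [246, 238, 9, 9, 65] z90 0.113 ray cap [0.4556 0.0666] ray tray [0.4542 0.0699]
top blue [165, 227, 26, 25, 370] z90 0.117 ray cap [0.4583 0.2722] ray tray [0.457  0.2903]
top white [349, 179, 27, 28, 440] z90 0.103 ray cap [ 0.6096 -0.2571] ray tray [ 0.6177 -0.2736]
side blue [296, 276, 12, 14, 102] z90 0.116 ray cap [0.457  0.2992] ray tray [0.4726 0.2072]
side blue [287, 299, 28, 20, 202] z90 0.009 ray cap [0.4406 0.3867] ray tray [0.4539 0.3073]
side white [284, 157, 11, 7, 55] z90 0.101 ray cap [ 0.6199 -0.2663] ray tray [ 0.6531 -0.4138]
side white [278, 176, 24, 13, 134] z90 0.012 ray cap [ 0.5844 -0.1285] ray tray [ 0.6133 -0.2592]
side white [211, 180, 9, 4, 22] z90 0.006 ray cap [ 0.8313 -0.0726] ray tray [ 0.8904 -0.1964]
side white [445, 269, 9, 6, 38] z90 0.017 ray cap [0.102  0.1647] ray tray [0.0718 0.0699]
side white [502, 278, 8, 7, 36] z90 0.017 ray cap [-0.0303  0.1645] ray tray [-0.0768  0.0698]
```

View pics/s9.png

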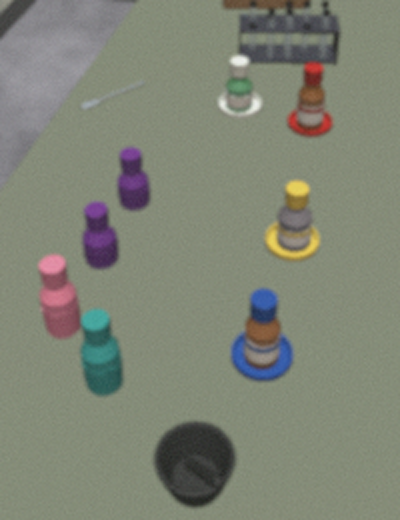

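View pics/t9.png

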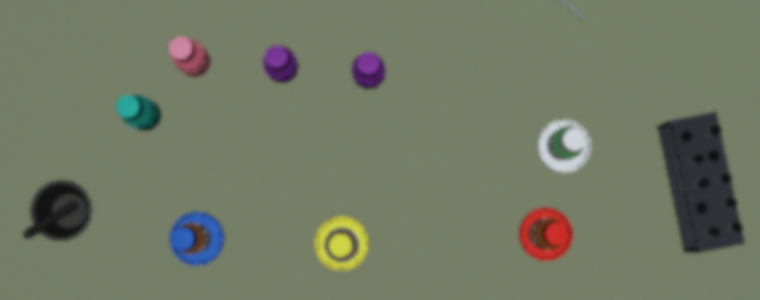

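All four are standing in their trays. One check on cap centres by height, using cap pixels above 70 mm.

Run:
```python
from h import *
f=dict(np.load("top9.npz"));P=cloud(f)
T=dict(red=(.479,-.245),yellow=(.457,.068),blue=(.457,.291),white=(.617,-.271))
for c,t in T.items():
    m=(np.hypot(P[...,0]-t[0],P[...,1]-t[1])<.06)&(P[...,2]>H[c]-.010)
    v,u=np.nonzero(m);p=pt(f,u.mean(),v.mean(),H[c]+.003)[:2]
    print(c,m.sum(),p.round(4),((p-t)*1000).round(1),"top z",np.median(P[m][:,2]).round(3))
```

```text
red 113 [ 0.4821 -0.2428] [3.1 2.2] top z 0.123
yellow 1038 [ 5.513e-01 -3.000e-04] [ 94.3 -68.3] top z 1.601
blue 116 [0.4591 0.2901] [ 2.1 -0.9] top z 0.116
white 110 [ 0.6199 -0.269 ] [2.9 2. ] top z 0.102
```

```bash
python3 -c "
from rig import ctrl
print(ctrl.finish_job())"
```

```text
the job is handed in; nothing more can be done
None
```

I picked up each bottle by its cap and set it down in the tray of its colour, in the order yellow, white, blue, red. The job was handed in at about 30.5 s on the robot's clock, with the arm withdrawn and touching nothing.

- **Position:** in the last pictures all four bottles stand upright inside their rims. The cap centres measured about 2 to 4 mm from the tray centres, against the 16 mm allowed.
- **Height:** the depth reading of the red, blue and white cap tops was 102–123 mm, consistent with each bottle standing on its tray floor to within about 1 mm.
- **Bystanders:** the rack, mortar and look-alike bottles look unmoved in the pictures. I did not measure their positions again at the end.
- **A check that failed:** my final height-based check on the yellow bottle gave a meaningless result because pixels without a depth reading got into it. For yellow I relied on its colour-mask cap position, about 2 mm off centre, and on the pictures.
- **Forces:** the highest vertical force I read while setting a bottle down was about 8 N, on the red one.

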